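# Clamp the webbing gauge in the bench bar clamp

### The arm

A 6-joint arm with a two-finger parallel gripper is mounted at the origin on the work surface. World frame = base frame: x ahead of the robot, y to its left, z up, the work surface at z = 0. Lengths are in m, angles in rad, forces in N, time in s.
With the tool pointing down it reaches from about 0.325 to 0.875 m from the base axis. Payload 4.4 kg.
Tool frame: the origin (TCP) lies between the finger pads; the fingertips stand 11 mm ahead of it and the grasp point (between the pads) lies 8 mm behind it; z points along the fingers, y is the line along which they close (so a half turn about z gives the same grasp; the last joint's range is limited). The gripper opens to 85 mm and grips with 20 to 120 N. Pads are 22 mm wide; open, the fingers measure 114 mm over their backs; the gripper's body (76 mm by 85 mm) begins 54 mm behind the grasp point. The pads swing forward as they close: fully open they stand 13 mm farther back than shut.
Start: joints at [-1.47, 0.207, 1.542, -0, 1.393, -0.15], TCP at [0.143, -0.557, 0.242] pointing down, gripper open.
Joint ranges: [-2.73, 2.73], [-0.86, 2.22], [0.23, 2.46], [-1.11, 4.25], [0.08, 2.63], [-2.82, 2.82]. Speed limits (rad/s): [2.79, 2.79, 3.14, 3.14, 3.14, 3.14].

### API

Orientations are given as a unit quaternion [w, x, y, z].
In Python, from rig import sensors, viewer, ticket gives the robot as it stands.
- The arm moves only by the tool arm_command, never from a script. Its argument "commands" is a list that holds one entry, the list of rows, each a list of 6 numbers: the shift along the tool's x, y, z as a fraction of full scale, then the turn, a rotation vector about the tool's x, y, z as a fraction of full scale. In form: [[[tx, ty, tz, ax, ay, az], ...]]. A call has 1 to 10 rows; each row is the pose to reach, as a shift and turn from the pose commanded when the call began, along the tool's axes at that moment, turning the shorter way round; what a row does not reach only later rows make up. Full scale, the value 1, is 0.5 m for a shift and pi rad for a turn. A row lasts 1/12 s, in which the tool goes at most 41.7 mm and 7.16 degrees, less where a joint would pass 70% of its speed; a pose out of reach is approached as far as the arm can. A call with a number of a shift or a turn outside -1 to 1 is refused whole. A call with a gripper value outside its range is refused whole. "hand" is the opening in per cent of the stroke, from 0 (shut) to 100 (fully open), set as the call begins (left out, the last holds). The fingers move at their own pace and stop on an object; the grip force is fixed at half the most. Time passes only in rows, so rows that repeat a pose let the fingers close. It gives the time, the measured TCP pose, the force, the opening and the grip force at its end, in the units of the state.
- sensors.sense(): the state, without advancing time (a new reading comes with each control period).
- viewer.camera(name): name is "side" or "top" or "wrist"; returns a dict with "pixels" (384x512x3 uint8, blue, green, red), "depth" (384x512 float32, m along the optical axis (not along the pixel's ray), 0 where there is no reading), "vertical_fov" (degrees; the focal length in pixels is half the picture's height over the tangent of half this angle, whatever the lens; pixels are square), "cx", "cy" (the principal point, pixels), "dist" ([k1, k2, p1, p2, k3] as OpenCV has them; the pictures are not rectified), "xyz" and "orientation" of the camera in the world; the wrist camera has in their place "tool_from_camera" (4x4, takes a point from camera to tool coordinates, whose origin is the TCP and whose axes are the flange's). Camera axes: x right, y down, z forward; pixel columns grow to the right and rows downward; lengths in m; the calibration is good to about 2 mm. A picture is of the moment at which its call begins: read the wrist's pose just before it.
- ticket.job_done(): hands the job in; it is judged then, once.
The state is a dict: "time_s": time; "joint_pos": joint angles; "dq": joint speeds; "effort": joint torques, N m; "ee_pos": TCP position; "ee_rot": TCP orientation; "wrist_force": force on the tool from outside, world axes, zero at the start; "ft_torque": the same for the moment, N m; "opening": opening from 0.0 (shut) to 1.0 (fully open); "gripper_force": force on a finger pad.
Only numpy, scipy, OpenCV 4.12 (cv2) and the standard library are available. Lean on these libraries where they do the work, as an engineer would, in place of code of your own. Each camera call takes 0.05 s, during which the arm holds its last target. There are 200 camera calls.

### The job

Stand the pale beech gauge upright on the grey rest between the two yellow jaws of the bench clamp, centred on the jaws and with its longer side along the bar, and let go of it. Then squeeze the orange trigger against the black grip again and again, with no more than a steady, gentle hand force, until the trigger goes stiff and the sliding jaw holds the gauge firmly against the fixed jaw, and let go. Move the jaw only by its trigger, and leave the dark gauge, the jar and the thread reels where they are.

Things in the scene. Friction and masses are not known exactly. Their poses are not given: they have to be found in the camera images.
- gauge: pale beech webbing gauge, loose, upright block 54 (its x) x 44 (its y) x 62 mm high, a black line across its top and two brass dots; 0.1 to 0.2 kg. Origin: centre of its underside, z up. The 54 mm side goes along the clamp's bar; either way round is right.
- clamp: bench one-hand bar clamp, fixed, on a plywood base. Origin on the table plane under the bar; x along the bar, the way the sliding jaw advances, towards the fixed jaw; z up. In this frame (mm): base x -240 to 135, y -50 to 50, 12 high; black housing x -163 to -87, up to z 66; bar at y 0, z 28 to 47, its rear end at x -300 or nearer. Grip and trigger stand up above the housing.
- rest (a point): centre of the gauge's underside when it stands against the fixed jaw, on top of the grey rest (112 x 60 mm, top 20 mm above the table); clamp frame (73, 0, 20) mm, axes as the clamp's. The gauge may be set down up to 20 mm short of it, towards the sliding jaw, which pushes it home along the rest; within 10 mm sideways is centred.
- anvil: fixed yellow jaw with black rubber face, 40 mm wide, top 68 mm above the table. Origin: on the table plane right below its rubber face, clamp frame (100, 0, 0) mm; the face looks to the clamp's -x.
- jaw: sliding yellow jaw with a black rubber pad, 40 mm wide, top 64 mm above the table, on the toothed steel bar. Origin: on the table plane right below the front of its uncompressed pad, which faces the clamp's +x; at the start 75 to 95 mm from the fixed jaw's face. Slides along the clamp's x, driven by the trigger; a ratchet keeps it from going back. The pad gives about 1 mm per 6 N.
- trigger: orange trigger, 10 mm thick along the clamp's x, 26 mm wide, top 152 mm above the table, on the jaw's side of the grip. Origin: its pivot, clamp frame (-100, 0, 78) mm. Squeezed towards the grip it pushes the jaw: a full stroke advances it 4 to 8 mm, short strokes little or nothing; let go, it springs back within 0.3 s. More than 50 N breaks it.
- trigger_grip (a point): where to squeeze the trigger, 52 mm above its pivot: at rest clamp frame (-100, 0, 130) mm; its stop is 20 mm nearer the grip. Feel: 3 to 7 N running free up to the stop. With the gauge held, 20 N stalls 2 to 5 mm short of the stop; 25 N or more still reaches the stop, but the jaw advances no more. Letting go eases the jaw back up to 4 mm; 20 N leaves about 17 N on the gauge. Firm is over 10 N.
- handle (a point): middle of the fixed black pistol grip at the same height, clamp frame (-141, 0, 130) mm; 16 mm thick along the clamp's x, 26 mm wide, top 160 mm above the table. It takes the counter-force. Clear gap to the trigger at rest 28 mm; outer faces of grip and trigger 54 mm apart at rest.
- dark_gauge: dark walnut gauge, loose, 36 x 36 x 45 mm high, bystander. Origin: centre of its underside.
- jar: blue jar with white cap, loose, 56 mm across, 65 mm high, bystander. Origin: centre of its underside.
- reel_a: olive thread reel with white flanges, loose, 60 mm across, 58 mm high, bystander. Origin: centre of its underside.
- reel_b: khaki thread reel with white flanges, loose, 60 mm across, 58 mm high, bystander. Origin: centre of its underside.
Not all that is in view belongs to the job. What is shaped like the gauge but purple or red is not meant.

How it is judged:
On the way, in this order (a step that is already met when the one before it is completed fails the run):
1. the gauge stands on the rest between the jaws, lined up with the bar, and is released (x of gauge in the frame of rest between -0.024 and 0.004 m and y of gauge in the frame of rest between -0.01 and 0.01 m and z of gauge in the frame of rest between -0.004 and 0.004 m and angle between gauge's own z axis and vertical below 0.08 rad and angle between the x axis of gauge and the x axis of clamp, either way round below 0.12 rad and contact force between the fingers and gauge below 0.5 N and linear speed of gauge below 0.02 m/s), for 0.2 s.
2. the sliding jaw holds the gauge with more than 10 N (contact force between jaw and gauge above 10 N), for 0.2 s.
At the end, for the whole second after the job is handed in: the gauge stands upright (within 0.08 rad) on the rest (within 4 mm), against the fixed jaw (over 7 N on it; its centre within 12 mm of the rest point, 10 mm sideways), its long side along the bar (within 0.12 rad), squeezed by the sliding jaw with more than 10 N, released and still (all of step 1 and contact force between jaw and gauge above 10 N and contact force between anvil and gauge above 7 N and horizontal distance between gauge and rest below 0.012 m); the robot touches nothing.
It fails at once if the dark gauge, the jar or a thread reel is moved more than 30 mm (distance of any of dark_gauge, jar, reel_a, reel_b from where it was at the start of the episode above 0.03 m).
It fails at once if the jaw or its bar is pushed directly with more than 10 N (contact force between any of the fingers, the arm and jaw above 10 N).
It fails at once if the gauge is squeezed by the jaw with more than 60 N (contact force between jaw and gauge above 60 N).
It fails at once if the trigger is pressed with more than 50 N (contact force between any of the fingers, the arm and trigger above 50 N).
It also fails if it takes over 72 s, if anything falls off the work surface, if the arm or the gripper's body presses on something with over 40 N, if the wrist force passes 120 N, or if a joint passes its speed limit or range.

## Working session

There is one attempt and no reset: what is moved stays moved. The work goes in short steps, Python scripts to look and compute and a tool call to move; the robot and the scene stay as the last step left them, time stands still between calls to the robot, and variables do not carry over. Pictures are saved under pics/ and viewed, at most 10 in all, crops included, and the job is handed in when it is done.

Besides the shell and the picture viewer there is one more tool, called as a command line: name --argument value ..., lists and objects as JSON in quotes. arm_command: Moves the arm, as the interface text tells. Shift numbers are shares of 0.5 m and turn numbers shares of pi rad, none past 1 either way. Its arguments: {"type":"object","properties":{"commands":{"type":"array","items":{"type":"array","items":{"type":"array","items":{"type":"number","minimum":-1,"maximum":1}}}},"hand":{"type":"number"}},"required":["commands"]}

```bash
ls; mkdir -p pics; cat > h.py <<'E'
import numpy as np, cv2
from rig import sensors, viewer, ticket
from scipy.spatial.transform import Rotation as R
def q2R(q): return R.from_quat([q[1],q[2],q[3],q[0]]).as_matrix()
def shot(name):
    s=sensors.sense(); c=viewer.camera(name)
    f=192/np.tan(np.radians(c["vertical_fov"])/2)
    K=np.array([[f,0,c["cx"]],[0,f,c["cy"]],[0,0,1]])
    if name=="wrist":
        T=np.array(c["tool_from_camera"]); Rt=q2R(s["ee_rot"])
        Rm=Rt@T[:3,:3]; t=Rt@T[:3,3]+np.array(s["ee_pos"])
    else: Rm=q2R(c["orientation"]); t=np.array(c["xyz"])
    return dict(img=np.array(c["pixels"]),depth=np.array(c["depth"]),K=K,D=np.array(c["dist"],float),R=Rm,t=t)
def plane(S,px,z):
    px=np.array(px,float).reshape(-1,1,2)
    u=cv2.undistortPoints(px,S["K"],S["D"])[:,0]
    d=np.c_[u,np.ones(len(u))]@S["R"].T
    return S["t"]+d*((z-S["t"][2])/d[:,2])[:,None]
def cloud(S):
    h,w=S["depth"].shape; g=np.stack(np.meshgrid(np.arange(w),np.arange(h)),-1).reshape(-1,1,2).astype(float)
    u=cv2.undistortPoints(g,S["K"],S["D"])[:,0]; d=S["depth"].reshape(-1,1)
    return ((np.c_[u,np.ones(len(u))]*d)@S["R"].T+S["t"]).reshape(h,w,3)
E
python3 - <<'E'
from h import *
s=sensors.sense(); print(s)
for n in("top","side"):
    S=shot(n); print(n,S["t"],S["R"][:,2]); cv2.imwrite(f"pics/{n}0.png",S["img"]); np.savez(f"{n}0.npz",**S)
E
```

```text
pics
{'time_s': 0.0, 'joint_pos': array([-1.46953092e+00,  2.07438373e-01,  1.54297061e+00,  2.90943382e-05,
        1.39351086e+00, -1.50511197e-01]), 'dq': array([-0.00255194,  0.00073281, -0.00134204,  0.00086898, -0.00093901,
        0.00012674]), 'effort': array([ 5.31366277e-04, -3.83034396e+01, -2.91597193e+01, -3.47860544e-05,
        1.05720307e-02, -1.08417117e-05]), 'ee_pos': array([ 0.14316245, -0.5561277 ,  0.24110741]), 'ee_rot': array([-1.16288910e-03,  9.92086179e-01,  1.25553409e-01,  4.29599868e-05]), 'wrist_force': array([ 0.07496782,  0.22703096, -0.23155123]), 'ft_torque': array([ 0.05451785, -0.0165417 , -0.00263313]), 'gripper_force': 0.0, 'opening': 0.9989782591158821}
top [0.39775754 0.10347345 1.45485253] [ 0.07553862  0.00447825 -0.99713282]
side [0.03476179 0.87487511 1.03866538] [ 0.36026238 -0.5789644  -0.73144462]
```

View pics/top0.png

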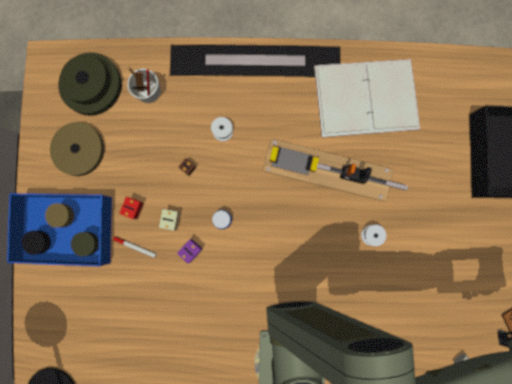

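View pics/side0.png

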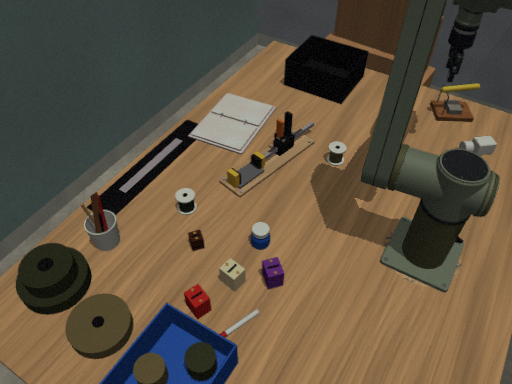

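Candidates in the top view are pale (169,219), red (131,208) and purple (190,251). The pale one fits because it is beech-coloured with a black line on top. The clamp's fixed jaw is at (274,155), its sliding jaw at (314,163) and its trigger and grip at about (355,172).

```bash
python3 - <<'E'
from h import *
S=dict(np.load("top0.npz")); im=S["img"]; C=cloud(S)
c=cv2.resize(im[130:270,110:250],None,fx=3,fy=3,interpolation=cv2.INTER_CUBIC)
c2=cv2.resize(im[130:210,255:415],None,fx=2.5,fy=2.5,interpolation=cv2.INTER_CUBIC)
o=np.zeros((420,420+400,3),np.uint8)[:, :800]; o=np.zeros((420,800,3),np.uint8); o[:, :400]=c[:,:400]; o[:200,400:]=c2
cv2.imwrite("pics/crop0.png",o)
hsv=cv2.cvtColor(im,cv2.COLOR_BGR2HSV)
def pw(u,v,z): return plane(S,[[u,v]],z)[0].round(4)
# yellow
m=cv2.inRange(hsv,(22,150,120),(35,255,255)); n,l,st,ce=cv2.connectedComponentsWithStats(m)
for i in range(1,n):
    if st[i,4]>15: print("Y",ce[i],st[i],pw(*ce[i],.066), np.median(C[l==i],0))
m=((hsv[...,1]<90)&(hsv[...,2]>140)).astype(np.uint8)[200:240,150:190]
n,l,st,ce=cv2.connectedComponentsWithStats(m)
for i in range(1,n):
    if st[i,4]>15:
        yx=np.argwhere(l==i)[:,::-1]+[150,200]; P=C[yx[:,1],yx[:,0]]; t=P[:,2]>.05
        print("G",ce[i]+[150,200],st[i],P[t].mean(0),cv2.minAreaRect((P[t][:,:2]*1000).astype(np.float32)))
for nme,p in dict(reelA=(222,127),reelB=(374,235),jar=(222,218),dark=(188,166),barend=(404,187),a=(274,155)).items(): print(nme,pw(*p,.05),C[p[1],p[0]])
# orange
m=cv2.inRange(hsv,(5,150,100),(18,255,255))[150:200,330:380]; yx=np.argwhere(m)[:,::-1]+[330,150]
P=C[yx[:,1],yx[:,0]];print("O",len(P),P[P[:,2]>.13].mean(0),P[:,2].max())
E
```

```text
Y [273.67368421 153.18947368] [270 146   9  15  95] [0.6028 0.0608 0.066 ] [0.60253736 0.06122787 0.06800565]
Y [314.27586207 163.40229885] [310 157   9  14  87] [ 0.5753 -0.0543  0.066 ] [ 0.57653823 -0.05404619  0.06428311]
G [167.67753623 219.25362319] [  9   9  18  22 276] [0.41180419 0.3562953  0.0678547 ] ((393.9820556640625, 243.653076171875), (275.7169189453125, 51.366397857666016), 80.98949432373047)
reelA [0.6796 0.2097 0.05  ] [0.67837685 0.20920448 0.05592492]
reelB [ 0.3747 -0.2285  0.05  ] [ 0.37487018 -0.22669355  0.0576829 ]
jar [0.4183 0.2047 0.05  ] [0.41801438 0.203381   0.0682181 ]
dark [0.5654 0.3049 0.05  ] [0.5654871  0.30504361 0.04923039]
barend [ 0.5131 -0.317   0.05  ] [ 0.51363929 -0.31891601  0.04354354]
a [0.6    0.0593 0.05  ] [0.59674646 0.05999498 0.0725273 ]
O 49 [ 0.55281927 -0.14708836  0.14958342] 0.15799992029697596
```

View pics/crop0.png

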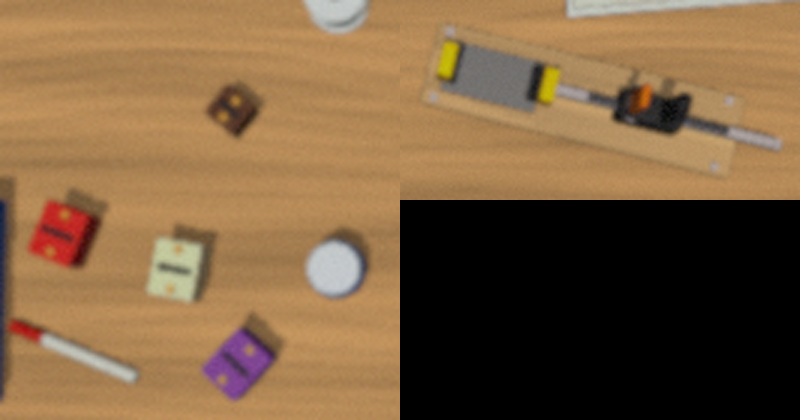

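The crop confirms the pale block, with a black line and two brass dots, at crop (177,268). I'll move above it through a waypoint.

```bash
cat >> h.py <<'E'
def go(*wps):
    """wps: (x,y,z,yaw) tool-down targets -> row numbers relative to the present pose"""
    s=sensors.sense(); p=np.array(s["ee_pos"]); Rt=q2R(s["ee_rot"])
    for x,y,z,w in wps:
        G=np.array([[np.cos(w),np.sin(w),0],[np.sin(w),-np.cos(w),0],[0,0,-1.]])
        d=Rt.T@(np.array([x,y,z])-p)/.5; r=R.from_matrix(Rt.T@G).as_rotvec()/np.pi
        print(np.r_[d,r].round(4).tolist(), "dist",np.linalg.norm(d)*.5)
    print("t",round(s["time_s"],2),"p",p.round(4),"yaw",np.arctan2(Rt[1,0],Rt[0,0]).round(4),"F",np.round(s["wrist_force"],1),"op",round(s["opening"],3))
E
python3 -c "
from h import *
go((.42,-.3,.26,.05),(.36,.355,.26,-.14))"
```

```text
[0.6638, -0.3584, -0.0366, -0.0007, -0.0, 0.0642] dist 0.3776500839549141
[0.8739, -1.657, -0.0338, -0.0007, 0.0, 0.1247] dist 0.9368241012841223
t 0.1 p [ 0.1432 -0.5562  0.2412] yaw 0.2517 F [-0.1 -0.2  0.3] op 1.0
```

arm_command --commands '[[[0.664,-0.358,-0.037,0,0,0.064],[0.664,-0.358,-0.037,0,0,0.064],[0.664,-0.358,-0.037,0,0,0.064],[0.664,-0.358,-0.037,0,0,0.064],[0.664,-0.358,-0.037,0,0,0.064],[0.664,-0.358,-0.037,0,0,0.064],[0.664,-0.358,-0.037,0,0,0.064],[0.664,-0.358,-0.037,0,0,0.064],[0.664,-0.358,-0.037,0,0,0.064],[0.664,-0.358,-0.037,0,0,0.064]]]' --hand 100

```text
time_s: 0.93
ee_pos: [0.4242, -0.2957, 0.2609]
ee_rot: [-0.001, 1.0, 0.029, 0.001]
wrist_force: [-1.9, -0.7, -0.3]
opening: 1.002
gripper_force: 0.0
```

```bash
python3 -c "
from h import *
go((.42,.05,.26,-.05),(.37,.355,.26,-.14))"
```

```text
[0.0317, -0.6907, 0.0036, -0.0009, -0.0008, 0.0344] dist 0.3457152965626231
[-0.0327, -1.3055, 0.005, -0.0009, -0.0008, 0.063] dist 0.6529423165341195
t 0.93 p [ 0.4242 -0.2957  0.2609] yaw 0.0581 F [-1.9 -0.7 -0.3] op 1.002
```

arm_command --commands '[[[0.03,-0.8,0,0,0,0.06],[0.03,-0.8,0,0,0,0.06],[0.03,-0.8,0,0,0,0.06],[0.03,-0.8,0,0,0,0.06],[0.03,-0.8,0,0,0,0.06],[0.03,-0.8,0,0,0,0.06],[0.03,-0.8,0,0,0,0.06],[0.03,-0.8,0,0,0,0.06],[0.03,-0.8,0,0,0,0.06],[0.03,-0.8,0,0,0,0.06]]]'

```text
time_s: 1.77
ee_pos: [0.4138, 0.1024, 0.2606]
ee_rot: [-0.001, 0.998, -0.068, -0.0]
wrist_force: [0.7, -0.2, 0.8]
opening: 0.999
gripper_force: 0.0
```

```bash
python3 -c "
from h import *
go((.37,.355,.26,-.14))
S=shot('wrist');np.savez('w0.npz',**S);cv2.imwrite('pics/w0.png',S['img']);print(S['t'],S['R'][:,2])"
```

```text
[-0.1551, -0.4887, 0.0018, -0.0004, 0.0002, 0.0014] dist 0.25635701908623515
t 1.77 p [0.4138 0.1024 0.2606] yaw -0.1355 F [ 0.7 -0.2  0.8] op 0.999
[0.48996623 0.09059622 0.39247182] [-0.2973469   0.04153696 -0.95386556]
```

View pics/w0.png

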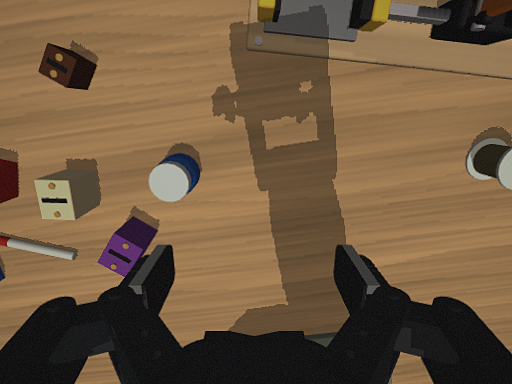

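The wrist view shows the pale gauge at (55,198), the purple one at (128,247) and the jar at (173,180). The camera looks ahead along tool +x, so I'll stop short of the gauge and measure it.

arm_command --commands '[[[-0.155,-0.489,0,0,0,0],[-0.155,-0.489,0,0,0,0],[-0.155,-0.489,0,0,0,0],[-0.155,-0.489,0,0,0,0],[-0.155,-0.489,0,0,0,0],[-0.155,-0.489,0,0,0,0],[-0.155,-0.489,0,0,0,0],[-0.155,-0.489,0,0,0,0],[-0.155,-0.489,0,0,0,0]]]'

```text
time_s: 2.57
ee_pos: [0.3716, 0.3514, 0.2601]
ee_rot: [0.001, 0.998, -0.068, -0.0]
wrist_force: [0.5, -0.0, -0.3]
opening: 1.002
gripper_force: 0.0
```

```bash
cat > g.py <<'E'
from h import *
S=shot('wrist');np.savez('w1.npz',**S);cv2.imwrite('pics/w1.png',S['img'])
hsv=cv2.cvtColor(S['img'],cv2.COLOR_BGR2HSV);C=cloud(S)
m=((abs(C[...,2]-.062)<.006)&(hsv[...,2]>110)&(hsv[...,1]<150)).astype(np.uint8)
m=cv2.morphologyEx(m,cv2.MORPH_CLOSE,np.ones((9,9)))
n,l,st,ce=cv2.connectedComponentsWithStats(m)
for i in range(1,n):
    if st[i,4]>400:
        c=max(cv2.findContours((l==i).astype(np.uint8),0,1)[0],key=len)[:,0]
        P=plane(S,c,.062); r=cv2.minAreaRect((P[:,:2]*1000).astype(np.float32))
        print(ce[i],st[i,4],r, np.median(C[l==i],0)); b=cv2.boxPoints(r); print((b[1]-b[0]),(b[2]-b[1]))
go()
E
python3 g.py
```

```text
[371.54085078 118.72451047] 1481 ((417.3730163574219, 205.8125762939453), (49.5501594543457, 48.122581481933594), 82.31391906738281) [0.4179758  0.20722814 0.06539017]
[47.690247  -6.4361877] [ 6.627136 49.10498 ]
[242.13617767 138.57276447] 1711 ((414.5697326660156, 357.4570617675781), (43.268211364746094, 53.3864860534668), 80.37722778320312) [0.41575428 0.35755703 0.06217821]
[52.635315 -8.924133] [ 7.232727 42.659424]
[299.76168582 202.54022989] 1305 ((325.9300537109375, 297.1871032714844), (42.36895751953125, 52.84963607788086), 48.42973327636719) [0.32663393 0.29727448 0.06213834]
[ 39.539062 -35.06775 ] [28.113403 31.697998]
t 2.62 p [0.3719 0.3509 0.2602] yaw -0.1386 F [ 0.1 -0.1  0.2] op 0.999
```

```bash
python3 -c "
from h import *
go((.4148,.3575,.2,-.168),(.4148,.3575,.1,-.168),(.4148,.3575,.032,-.168))"
```

```text
[0.0832, -0.0252, 0.1204, 0.0005, 0.0002, 0.0094] dist 0.07425530777429791
[0.0833, -0.0256, 0.3204, 0.0005, 0.0002, 0.0094] dist 0.1660219889630815
[0.0834, -0.0258, 0.4564, 0.0005, 0.0002, 0.0094] dist 0.23233795832396137
t 2.62 p [0.3719 0.3509 0.2602] yaw -0.1386 F [ 0.1 -0.1  0.2] op 0.999
```

arm_command --commands '[[[0.083,-0.0255,0.12,0,0,0.0094],[0.083,-0.0255,0.12,0,0,0.0094],[0.083,-0.0255,0.2,0,0,0.0094],[0.083,-0.0255,0.26,0,0,0.0094],[0.083,-0.0255,0.32,0,0,0.0094],[0.083,-0.0255,0.37,0,0,0.0094],[0.083,-0.0255,0.42,0,0,0.0094],[0.083,-0.0255,0.456,0,0,0.0094],[0.083,-0.0255,0.456,0,0,0.0094],[0.083,-0.0255,0.456,0,0,0.0094]]]'

```text
time_s: 3.45
ee_pos: [0.4144, 0.357, 0.0321]
ee_rot: [0.001, 0.996, -0.085, -0.001]
wrist_force: [1.2, 0.5, 0.6]
opening: 0.999
gripper_force: 0.0
```

arm_command --commands '[[[0,0,0,0,0,0],[0,0,0,0,0,0],[0,0,0,0,0,0],[0,0,0,0,0,0],[0,0,0,0,0,0],[0,0,0,0,0,0],[0,0,0,0,0,0],[0,0,0,0,0,0]]]' --hand 0

```text
time_s: 4.12
ee_pos: [0.416, 0.3599, 0.0347]
ee_rot: [-0.001, 0.997, -0.083, 0.002]
wrist_force: [0.3, -1.4, 6.8]
opening: 0.511
gripper_force: 62.0
```

```bash
python3 -c "
from h import *
go((.4148,.3575,.232,-.168),(.5,.12,.24,.9))"
```

```text
[-0.0004, 0.0045, -0.3947, -0.0006, -0.0009, 0.0003] dist 0.19736458555444372
[0.2466, 0.4445, -0.4108, -0.0, -0.0011, -0.3396] dist 0.3267917191827673
t 4.12 p [0.416  0.3599 0.0347] yaw -0.167 F [ 0.3 -1.4  6.8] op 0.511
```

Gripped (opening 43.4 mm). I'll lift, turn and head for a look pose behind the rest.

arm_command --commands '[[[0,0,-0.1,0,0,0],[0,0,-0.2,0,0,-0.02],[0,0,-0.3,0,0,-0.06],[0,0,-0.4,0,0,-0.1],[0,0,-0.47,0,0,-0.14],[0.06,0.08,-0.47,0,0,-0.18],[0.12,0.16,-0.47,0,0,-0.22],[0.17,0.24,-0.47,0,0,-0.26],[0.2,0.3,-0.47,0,0,-0.3],[0.22,0.37,-0.47,0,0,-0.34]]]'

```text
time_s: 4.95
ee_pos: [0.4857, 0.1887, 0.2677]
ee_rot: [0.0, 0.912, 0.41, 0.001]
wrist_force: [1.4, 0.4, -0.4]
opening: 0.505
gripper_force: 62.0
```

```bash
python3 -c "
from h import *
go((.571,-.075,.27,1.337))"
```

```text
[-0.2807, 0.4779, -0.0046, 0.0003, -0.0002, -0.1569] dist 0.2771492006239295
t 4.95 p [0.4857 0.1887 0.2677] yaw 0.8441 F [ 1.4  0.4 -0.4] op 0.505
```

arm_command --commands '[[[-0.06,0.1,-0.005,0,0,-0.04],[-0.12,0.2,-0.005,0,0,-0.08],[-0.18,0.3,-0.005,0,0,-0.12],[-0.24,0.4,-0.005,0,0,-0.157],[-0.281,0.478,-0.005,0,0,-0.157],[-0.281,0.478,-0.005,0,0,-0.157],[-0.281,0.478,-0.005,0,0,-0.157],[-0.281,0.478,-0.005,0,0,-0.157],[-0.281,0.478,-0.005,0,0,-0.157]]]'

```text
time_s: 5.7
ee_pos: [0.5686, -0.0766, 0.2691]
ee_rot: [-0.001, 0.788, 0.616, -0.0]
wrist_force: [-0.3, 1.1, -1.0]
opening: 0.504
gripper_force: 62.1
```

```bash
cat > c.py <<'E'
from h import *
S=shot('wrist');np.savez('w2.npz',**S);cv2.imwrite('pics/w2.png',S['img'])
hsv=cv2.cvtColor(S['img'],cv2.COLOR_BGR2HSV)
m=cv2.inRange(hsv,(22,150,60),(35,255,255)); C=cloud(S)
m[abs(C[...,2]-.066)>.006]=0
n,l,st,ce=cv2.connectedComponentsWithStats(m)
for i in range(1,n):
    if st[i,4]>60:
        P=C[l==i]; print(ce[i],st[i],P.mean(0).round(4),cv2.minAreaRect((P[:,:2]*1000).astype(np.float32)),np.percentile(P[:,2],[50,95]))
go()
E
python3 c.py
```

```text
[255.47534517  43.34911243] [239  36  34  16 507] [0.605  0.0612 0.0684] ((604.908447265625, 61.35101318359375), (14.878546714782715, 36.1356086730957), 77.75042724609375) [0.06836314 0.06967159]
[268.62195122 153.41463415] [265 148   8  12  82] [ 0.5919 -0.0591  0.0642] ((591.7267456054688, -59.25811004638672), (13.803255081176758, 8.727922439575195), 76.93743896484375) [0.06409151 0.06555399]
t 5.75 p [ 0.5681 -0.0749  0.2691] yaw 1.3289 F [ 0.3 -0.4 -1.7] op 0.505
```

View pics/w2.png

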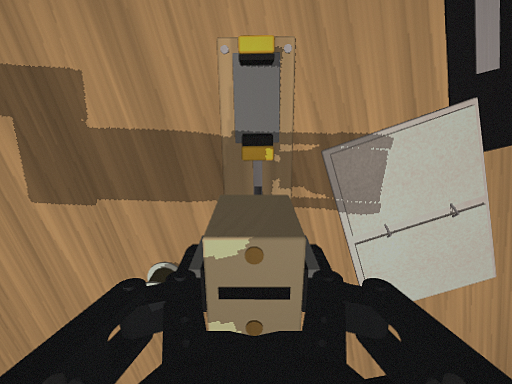

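The view shows the anvil at (256,45) with its rubber at rows 52-66, the rest at rows 66-133, the jaw rubber at about row 140 and jaw yellow at about (258,153), all aligned. The gauge is held squarely, with its top at (254,285).

```bash
python3 - <<'E'
from h import *
S=dict(np.load('w2.npz')); C=cloud(S); hsv=cv2.cvtColor(S['img'],cv2.COLOR_BGR2HSV)
# anvil & jaw centres over top faces by height
roi=np.zeros(C.shape[:2],bool); roi[30:72,225:290]=1
A=C[roi&(C[...,2]>.060)&(C[...,2]<.075)]
roi[:]=0; roi[130:165,235:280]=1
J=C[roi&(C[...,2]>.058)&(C[...,2]<.070)]
for n,P in(('A',A),('J',J)): print(n,len(P),cv2.minAreaRect((P[:,:2]*1000).astype(np.float32)),np.median(P[:,2]))
roi[:]=0; roi[68:130,225:290]=1
G=C[roi&(abs(C[...,2]-.02)<.004)]; r=cv2.minAreaRect((G[:,:2]*1000).astype(np.float32));print('rest',len(G),r,np.median(G[:,2]))
roi[:]=0; roi[34:190,205:300]=1
B=C[roi&(abs(C[...,2]-.012)<.0025)]
w=1.337;u=np.array([np.cos(w),np.sin(w)]);v=np.array([-u[1],u[0]])
for n,P in(('A',A),('J',J),('rest',G),('base',B)):
    print(n,'along',np.percentile(P[:,:2]@u,[1,99]).round(4),'across',np.percentile(P[:,:2]@v,[2,98]).round(4), 'mid',np.percentile(P[:,:2]@v,[2,98]).mean().round(4))
# held gauge top
Rt=q2R(sensors.sense()['ee_rot']);tp=np.array(sensors.sense()['ee_pos'])
roi[:]=0; roi[225:340,195:315]=1
P=C[roi&(C[...,2]>.285)&(C[...,2]<.31)]; L=(P-tp)@Rt; print('gauge top',np.median(P[:,2]),'tool xy range',np.percentile(L,[1,99],axis=0).round(4), cv2.minAreaRect((P[:,:2]*1000).astype(np.float32)))
E
```

```text
A 920 ((604.610107421875, 57.6182975769043), (24.594951629638672, 39.72588348388672), 75.63003540039062) 0.06773810658868959
J 791 ((579.9156494140625, -48.56117630004883), (29.083274841308594, 39.660888671875), 76.2901611328125) 0.06317214958986783
rest 2841 ((592.2808227539062, 6.594993591308594), (76.06158447265625, 60.546730041503906), 76.29388427734375) 0.020350496033725296
A along [0.1843 0.2083] across [-0.5935 -0.5555] mid -0.5745
J along [0.0727 0.1015] across [-0.5937 -0.5568] mid -0.5752
rest along [0.1059 0.1811] across [-0.6037 -0.546 ] mid -0.5748
base along [0.0199 0.2177] across [-0.6236 -0.5263] mid -0.575
gauge top 0.29672950814751786 tool xy range [[-0.0256 -0.023  -0.0309]
 [ 0.0231  0.0257 -0.017 ]] ((568.7955322265625, -77.75426483154297), (52.44318389892578, 55.50401306152344), 76.28865051269531)
```

```bash
python3 -c "
from h import *
go((.5937,.011,.27,1.337),(.5937,.011,.1,1.337))"
```

```text
[0.179, 0.0085, -0.0017, -0.0006, -0.0003, -0.0026] dist 0.0895864349726715
[0.1787, 0.0092, 0.3383, -0.0006, -0.0003, -0.0026] dist 0.19133278717736563
t 5.75 p [ 0.5681 -0.0749  0.2691] yaw 1.3289 F [ 0.3 -0.4 -1.7] op 0.505
```

arm_command --commands '[[[0.06,0.009,0,0,0,-0.0026],[0.12,0.009,0,0,0,-0.0026],[0.179,0.009,0,0,0,-0.0026],[0.179,0.009,0.05,0,0,-0.0026],[0.179,0.009,0.12,0,0,-0.0026],[0.179,0.009,0.19,0,0,-0.0026],[0.179,0.009,0.26,0,0,-0.0026],[0.179,0.009,0.31,0,0,-0.0026],[0.179,0.009,0.338,0,0,-0.0026],[0.179,0.009,0.338,0,0,-0.0026]]]'

```text
time_s: 6.58
ee_pos: [0.5895, 0.0142, 0.096]
ee_rot: [-0.004, 0.783, 0.622, -0.004]
wrist_force: [-1.6, 0.6, -1.5]
opening: 0.504
gripper_force: 62.1
```

arm_command --commands '[[[0,0,0,0,0,0],[0,0,0,0,0,0]]]'

```text
time_s: 6.75
ee_pos: [0.5952, 0.0125, 0.1025]
ee_rot: [0.001, 0.784, 0.621, 0.001]
wrist_force: [0.2, 0.7, -1.9]
opening: 0.503
gripper_force: 62.1
```

```bash
python3 -c "
from h import *
S=shot('wrist')
C=cloud(S);np.savez('w3.npz',**S);cv2.imwrite('pics/w3.png',S['img'])
go((.5937,.011,.055,1.337))"
```

```text
[-0.0031, -0.0038, 0.0962, 0.0012, -0.0002, 0.001] dist 0.04816835957312796
t 6.8 p [0.5957 0.0121 0.1031] yaw 1.3402 F [ 0.1 -0.6 -1.4] op 0.51
```

View pics/w3.png

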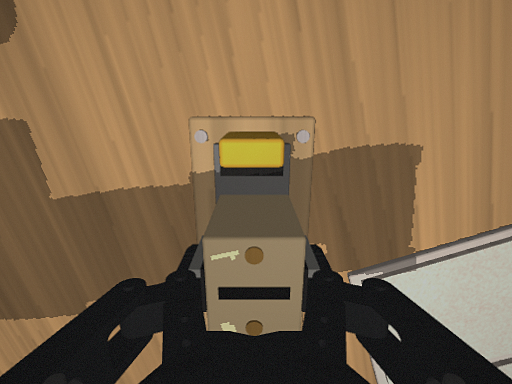

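The gauge (column 254) is lined up with the anvil (column 251). I'll lower it gently.

arm_command --commands '[[[-0.003,-0.004,0.015,0,0,0],[-0.003,-0.004,0.03,0,0,0],[-0.003,-0.004,0.045,0,0,0],[-0.003,-0.004,0.06,0,0,0],[-0.003,-0.004,0.075,0,0,0],[-0.003,-0.004,0.085,0,0,0],[-0.003,-0.004,0.088,0,0,0],[-0.003,-0.004,0.088,0,0,0],[-0.003,-0.004,0.088,0,0,0],[-0.003,-0.004,0.088,0,0,0]]]'

```text
time_s: 7.63
ee_pos: [0.5925, 0.0104, 0.0573]
ee_rot: [0.0, 0.784, 0.621, 0.0]
wrist_force: [0.5, 0.4, -1.4]
opening: 0.506
gripper_force: 62.1
```

```bash
python3 -c "
from h import *
go((.5937,.011,.0548,1.337))"
```

```text
[0.0018, 0.0021, 0.005, 0.0003, -0.0, 0.0006] dist 0.002869912354232894
t 7.63 p [0.5925 0.0104 0.0573] yaw 1.339 F [ 0.5  0.4 -1.4] op 0.506
```

arm_command --commands '[[[0,0,0.003,0,0,0],[0,0,0.005,0,0,0],[0,0,0.006,0,0,0],[0,0,0.006,0,0,0],[0,0,0.006,0,0,0]]]'

```text
time_s: 8.05
ee_pos: [0.5924, 0.0104, 0.0547]
ee_rot: [0.0, 0.784, 0.621, 0.0]
wrist_force: [-1.0, 0.8, 3.6]
opening: 0.514
gripper_force: 62.5
```

```bash
python3 -c "
from h import *
go()"
```

```text
t 8.05 p [0.5924 0.0104 0.0547] yaw 1.3391 F [-1.   0.8  3.6] op 0.514
```

Touchdown (about 5 N up). I'll open and rise slowly.

arm_command --commands '[[[0,0,0,0,0,0],[0,0,0,0,0,0],[0,0,0,0,0,0],[0,0,0,0,0,0],[0,0,0,0,0,0],[0,0,0,0,0,0],[0,0,0,0,0,0],[0,0,0,0,0,0]]]' --hand 100

```text
time_s: 8.72
ee_pos: [0.5919, 0.0105, 0.0539]
ee_rot: [-0.0, 0.784, 0.621, -0.0]
wrist_force: [-0.4, 0.0, 0.2]
opening: 1.002
gripper_force: 0.0
```

arm_command --commands '[[[0,0,-0.03,0,0,0],[0,0,-0.08,0,0,0],[0,0,-0.14,0,0,0],[0,0,-0.2,0,0,0],[0,0,-0.27,0,0,0],[-0.05,0,-0.33,0,0,0],[-0.1,0,-0.37,0,0,0],[-0.14,0,-0.4,0,0,0],[-0.14,0,-0.4,0,0,0],[-0.14,0,-0.4,0,0,0]]]'

```text
time_s: 9.55
ee_pos: [0.5764, -0.0586, 0.2553]
ee_rot: [0.001, 0.785, 0.62, 0.001]
wrist_force: [-0.1, 0.8, -1.0]
opening: 1.001
gripper_force: 0.0
```

```bash
python3 - <<'E'
from h import *
go()
S=shot('wrist');np.savez('w4.npz',**S);cv2.imwrite('pics/w4.png',S['img']);C=cloud(S)
u=np.array([.2317,.9728]);v=np.array([-.9728,.2317]);X=C[...,:2]@u;Y=C[...,:2]@v+.575
m=(abs(C[...,2]-.082)<.005)&(X>.08)&(X<.2)&(abs(Y)<.05)
P=C[m]; print(m.sum(),cv2.minAreaRect((P[:,:2]*1000).astype(np.float32)),np.median(P[:,2]),'along',np.percentile(X[m],[1,99]),'across',np.percentile(Y[m],[1,99]))
S=shot('side');C=cloud(S);np.savez('s4.npz',**S)
X=C[...,:2]@u;Y=C[...,:2]@v+.575
hsv=cv2.cvtColor(S['img'],cv2.COLOR_BGR2HSV)
o=(cv2.inRange(hsv,(3,130,60),(20,255,255))>0)&(C[...,2]>.11)&(C[...,2]<.16)&(X>-.1)&(X<.02)&(abs(Y)<.03)
print('trig',o.sum(),np.percentile(X[o],[2,50,98]),np.percentile(Y[o],[2,50,98]),C[o][:,2].max() if o.any() else 0)
E
```

```text
t 9.55 p [ 0.5764 -0.0586  0.2553] yaw 1.337 F [-0.1  0.8 -1. ] op 1.001
2089 ((591.9808349609375, 7.405832290649414), (51.553993225097656, 44.098228454589844), 76.75003814697266) 0.08232730794270238 along [0.11886144 0.17006813] across [-0.0206975  0.0223297]
trig 87 [-0.02672397 -0.00974138 -0.00520713] [-0.01083949  0.00309458  0.01373251] 0.15353523261413604
```

View pics/w4.png

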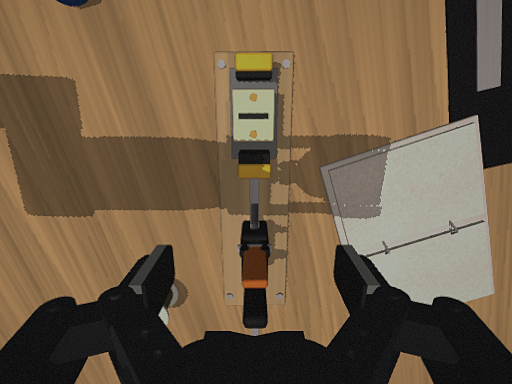

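The gauge stands centred: about 12 mm short of home, +0.8 mm sideways, and square to the bar. The trigger is at (256,265) in the view. I'll shut the hand and come down in front of the trigger.

```bash
python3 -c "
from h import *
go((.564,-.1137,.255,1.337),(.564,-.1137,.137,1.337))"
```

```text
[-0.1156, 0.0041, -0.0046, -0.0007, -0.0002, 0.0007] dist 0.05785993664530473
[-0.1157, 0.0045, 0.2314, -0.0007, -0.0002, 0.0007] dist 0.129377298334894
t 9.65 p [ 0.5753 -0.057   0.2527] yaw 1.3391 F [ 0.3 -0.5 -0.9] op 0.999
```

arm_command --commands '[[[-0.06,0.004,0,0,0,0],[-0.115,0.004,0,0,0,0],[-0.115,0.004,0,0,0,0],[-0.115,0.004,0.03,0,0,0],[-0.115,0.004,0.08,0,0,0],[-0.115,0.004,0.13,0,0,0],[-0.115,0.004,0.18,0,0,0],[-0.115,0.004,0.22,0,0,0],[-0.115,0.004,0.23,0,0,0],[-0.115,0.004,0.23,0,0,0]]]' --hand 0

```text
time_s: 10.48
ee_pos: [0.5624, -0.1122, 0.1354]
ee_rot: [-0.003, 0.784, 0.621, -0.002]
wrist_force: [-1.1, 0.7, 0.6]
opening: -0.002
gripper_force: 0.0
```

arm_command --commands '[[[0,0,0,0,0,0],[0,0,0,0,0,0],[0,0,0,0,0,0]]]'

```text
time_s: 10.73
ee_pos: [0.566, -0.1143, 0.1408]
ee_rot: [0.001, 0.784, 0.621, 0.001]
wrist_force: [0.6, 1.2, -0.1]
opening: -0.003
gripper_force: 0.0
```

```bash
cat > f.py <<'E'
from h import *
s=sensors.sense(); p=np.array(s["ee_pos"]); u=np.array([.2317,.9728]);v=np.array([-.9728,.2317])
print("along",(p[:2]@u).round(4),"across",(p[:2]@v+.575).round(4),"Fu",(np.array(s["wrist_force"])[:2]@u).round(2)); go()
E
python3 f.py
```

```text
along 0.02 across -0.0021 Fu 1.26
t 10.73 p [ 0.566  -0.1143  0.1408] yaw 1.3393 F [ 0.6  1.2 -0.1] op -0.003
```

arm_command --commands '[[[-0.01,-0.003,0.006,0,0,0],[-0.02,-0.003,0.006,0,0,0],[-0.03,-0.003,0.006,0,0,0],[-0.036,-0.003,0.006,0,0,0],[-0.04,-0.003,0.006,0,0,0],[-0.04,-0.003,0.006,0,0,0],[-0.04,-0.003,0.006,0,0,0]]]'

```text
time_s: 11.32
ee_pos: [0.5587, -0.1334, 0.1362]
ee_rot: [0.0, 0.784, 0.62, 0.0]
wrist_force: [0.3, 2.0, 1.5]
opening: -0.002
gripper_force: 0.8
```

```bash
python3 f.py
```

```text
along -0.0003 across 0.0006 Fu 2.06
t 11.32 p [ 0.5587 -0.1334  0.1362] yaw 1.3387 F [0.3 2.  1.5] op -0.002
```

arm_command --commands '[[[-0.006,0,0,0,0,0],[-0.012,0,0,0,0,0],[-0.016,0,0,0,0,0],[-0.016,0,0,0,0,0],[-0.016,0,0,0,0,0]]]'

```text
time_s: 11.73
ee_pos: [0.5571, -0.1404, 0.1361]
ee_rot: [-0.0, 0.784, 0.621, 0.001]
wrist_force: [0.6, 4.0, 1.3]
opening: 0.002
gripper_force: 2.3
```

```bash
python3 f.py
```

```text
along -0.0075 across 0.0005 Fu 4.0
t 11.73 p [ 0.5571 -0.1404  0.1361] yaw 1.3392 F [0.6 4.  1.3] op 0.002
```

arm_command --commands '[[[-0.004,0,0,0,0,0],[-0.008,0,0,0,0,0],[-0.01,0,0,0,0,0],[-0.01,0,0,0,0,0],[-0.01,0,0,0,0,0]]]'

```text
time_s: 12.15
ee_pos: [0.5559, -0.145, 0.1356]
ee_rot: [-0.0, 0.784, 0.621, 0.001]
wrist_force: [1.8, 4.6, -0.6]
opening: 0.001
gripper_force: 2.6
```

```bash
python3 f.py
```

```text
along -0.0123 across 0.0006 Fu 4.84
t 12.15 p [ 0.5559 -0.145   0.1356] yaw 1.3391 F [ 1.8  4.6 -0.6] op 0.001
```

arm_command --commands '[[[-0.004,0,0,0,0,0],[-0.008,0,0,0,0,0],[-0.008,0,0,0,0,0],[-0.008,0,0,0,0,0]]]'

```text
time_s: 12.48
ee_pos: [0.5548, -0.1487, 0.1352]
ee_rot: [-0.001, 0.784, 0.621, 0.001]
wrist_force: [3.3, 4.0, -1.5]
opening: -0.004
gripper_force: 2.4
```

```bash
python3 f.py
```

```text
along -0.0161 across 0.0008 Fu 4.65
t 12.48 p [ 0.5548 -0.1487  0.1352] yaw 1.3391 F [ 3.3  4.  -1.5] op -0.004
```

arm_command --commands '[[[-0.003,0,0,0,0,0],[-0.005,0,0,0,0,0],[-0.005,0,0,0,0,0],[-0.005,0,0,0,0,0]]]'

```text
time_s: 12.82
ee_pos: [0.5542, -0.1506, 0.135]
ee_rot: [-0.001, 0.784, 0.621, 0.001]
wrist_force: [3.8, 5.9, -2.1]
opening: 0.006
gripper_force: 2.9
```

```bash
python3 f.py
```

```text
along -0.0181 across 0.0009 Fu 6.58
t 12.82 p [ 0.5542 -0.1506  0.135 ] yaw 1.3392 F [ 3.8  5.9 -2.1] op 0.006
```

arm_command --commands '[[[-0.003,0,0,0,0,0],[-0.005,0,0,0,0,0],[-0.005,0,0,0,0,0],[-0.005,0,0,0,0,0]]]'

```text
time_s: 13.15
ee_pos: [0.554, -0.1514, 0.1349]
ee_rot: [-0.002, 0.784, 0.621, 0.002]
wrist_force: [4.5, 10.3, -1.6]
opening: -0.003
gripper_force: 4.7
```

```bash
python3 f.py; python3 -c "
from h import *
S=shot('wrist');C=cloud(S);np.savez('w5.npz',**S)
u=np.array([.2317,.9728]);v=np.array([-.9728,.2317]);X=C[...,:2]@u;Y=C[...,:2]@v+.575
m=(abs(C[...,2]-.064)<.004)&(X>.05)&(X<.13)&(abs(Y)<.03);print('jaw',m.sum(),np.percentile(X[m],[1,99]))
m=(abs(C[...,2]-.082)<.004)&(X>.05)&(X<.2)&(abs(Y)<.03);print('gauge',m.sum(),np.percentile(X[m],[1,99]))"
```

```text
along -0.0189 across 0.001 Fu 11.09
t 13.15 p [ 0.554  -0.1514  0.1349] yaw 1.3391 F [ 4.5 10.3 -1.6] op -0.003
jaw 3031 [0.07568515 0.1179529 ]
gauge 190 [0.11674472 0.11781902]
```

The full stop is at about -0.019, and the arm is compliant at about 2.7 N/mm. This commanded point also gives roughly 20 N when the jaw stalls, so I'll cycle strokes ending at it.

arm_command --commands '[[[0.03,0,0,0,0,0],[0.052,0,0,0,0,0],[0.052,0,0,0,0,0],[0.052,0,0,0,0,0],[0.052,0,0,0,0,0],[0.035,0,0,0,0,0],[0.02,0,0,0,0,0],[0.008,0,0,0,0,0],[0,0,0,0,0,0],[0,0,0,0,0,0]]]'

```text
time_s: 14.03
ee_pos: [0.5538, -0.1516, 0.1354]
ee_rot: [-0.003, 0.785, 0.62, 0.003]
wrist_force: [3.3, 11.5, -0.6]
opening: -0.001
gripper_force: 5.3
```

```bash
cat >> f.py <<'E'
S=shot('wrist');C=cloud(S);np.savez('w5.npz',**S)
X=C[...,:2]@u;Y=C[...,:2]@v+.575
m=(abs(C[...,2]-.0625)<.003)&(X>.04)&(X<.2)&(abs(Y)<.018);h,e=np.histogram(X[m],np.arange(.04,.2,.004))
print('rear of jaw',np.percentile(X[m&(X<.15)],[1,3,10]))
E
python3 f.py
```

```text
along -0.0192 across 0.0011 Fu 11.93
t 14.03 p [ 0.5538 -0.1516  0.1354] yaw 1.3372 F [ 3.3 11.5 -0.6] op -0.001
rear of jaw [0.08002064 0.08058278 0.08261856]
```

arm_command --commands '[[[0.03,0,0,0,0,0],[0.052,0,0,0,0,0],[0.052,0,0,0,0,0],[0.052,0,0,0,0,0],[0.052,0,0,0,0,0],[0.035,0,0,0,0,0],[0.02,0,0,0,0,0],[0.008,0,0,0,0,0],[0,0,0,0,0,0],[0,0,0,0,0,0]]]'

```text
time_s: 14.92
ee_pos: [0.5539, -0.1516, 0.1354]
ee_rot: [-0.003, 0.785, 0.62, 0.003]
wrist_force: [3.2, 10.3, -0.4]
opening: 0.002
gripper_force: 5.1
```

arm_command --commands '[[[0.03,0,0,0,0,0],[0.052,0,0,0,0,0],[0.052,0,0,0,0,0],[0.052,0,0,0,0,0],[0.052,0,0,0,0,0],[0.035,0,0,0,0,0],[0.02,0,0,0,0,0],[0.008,0,0,0,0,0],[0,0,0,0,0,0],[0,0,0,0,0,0]]]'

```text
time_s: 15.75
ee_pos: [0.5539, -0.1516, 0.1353]
ee_rot: [-0.003, 0.785, 0.62, 0.003]
wrist_force: [3.8, 11.0, -1.9]
opening: 0.003
gripper_force: 5.1
```

```bash
python3 f.py
```

```text
along -0.0191 across 0.001 Fu 11.56
t 15.75 p [ 0.5539 -0.1516  0.1353] yaw 1.3373 F [ 3.8 11.  -1.9] op 0.003
rear of jaw [0.09188271 0.092287   0.0942759 ]
```

arm_command --commands '[[[0.03,0,0,0,0,0],[0.052,0,0,0,0,0],[0.052,0,0,0,0,0],[0.052,0,0,0,0,0],[0.052,0,0,0,0,0],[0.035,0,0,0,0,0],[0.02,0,0,0,0,0],[0.008,0,0,0,0,0],[0,0,0,0,0,0],[0,0,0,0,0,0]]]'

```text
time_s: 16.63
ee_pos: [0.5539, -0.1516, 0.1353]
ee_rot: [-0.003, 0.785, 0.62, 0.003]
wrist_force: [3.6, 10.4, -1.8]
opening: -0.001
gripper_force: 5.1
```

arm_command --commands '[[[0.03,0,0,0,0,0],[0.052,0,0,0,0,0],[0.052,0,0,0,0,0],[0.052,0,0,0,0,0],[0.052,0,0,0,0,0],[0.035,0,0,0,0,0],[0.02,0,0,0,0,0],[0.008,0,0,0,0,0],[0,0,0,0,0,0],[0,0,0,0,0,0]]]'

```text
time_s: 17.47
ee_pos: [0.5539, -0.1516, 0.1354]
ee_rot: [-0.003, 0.785, 0.62, 0.003]
wrist_force: [3.9, 10.6, -1.0]
opening: -0.002
gripper_force: 5.1
```

```bash
python3 f.py
```

```text
along -0.0192 across 0.001 Fu 11.23
t 17.47 p [ 0.5539 -0.1516  0.1354] yaw 1.3372 F [ 3.9 10.6 -1. ] op -0.002
rear of jaw [0.09977615 0.10003339 0.1013985 ]
```

arm_command --commands '[[[0.03,0,0,0,0,0],[0.052,0,0,0,0,0],[0.052,0,0,0,0,0],[0.052,0,0,0,0,0],[0.052,0,0,0,0,0],[0.035,0,0,0,0,0],[0.02,0,0,0,0,0],[0.008,0,0,0,0,0],[0,0,0,0,0,0],[0,0,0,0,0,0]]]'

```text
time_s: 18.35
ee_pos: [0.554, -0.1515, 0.1349]
ee_rot: [-0.003, 0.785, 0.62, 0.003]
wrist_force: [5.3, 10.9, -2.8]
opening: 0.001
gripper_force: 4.9
```

```bash
python3 f.py
```

```text
along -0.019 across 0.001 Fu 11.83
t 18.35 p [ 0.554  -0.1515  0.1349] yaw 1.3373 F [ 5.3 10.9 -2.8] op 0.001
rear of jaw [0.10418353 0.10442209 0.10540768]
```

arm_command --commands '[[[0.03,0,0,0,0,0],[0.052,0,0,0,0,0],[0.052,0,0,0,0,0],[0.052,0,0,0,0,0],[0.052,0,0,0,0,0],[0.035,0,0,0,0,0],[0.02,0,0,0,0,0],[0.008,0,0,0,0,0],[0,0,0,0,0,0],[0,0,0,0,0,0]]]'

```text
time_s: 19.23
ee_pos: [0.5546, -0.1499, 0.1349]
ee_rot: [-0.004, 0.785, 0.62, 0.005]
wrist_force: [6.3, 16.5, -1.8]
opening: 0.002
gripper_force: 7.7
```

```bash
python3 f.py
```

```text
along -0.0173 across 0.0008 Fu 17.55
t 19.23 p [ 0.5546 -0.1499  0.1349] yaw 1.3373 F [ 6.3 16.5 -1.8] op 0.002
rear of jaw [0.10631914 0.10668825 0.10766425]
```

Now it is stiff (17.5 N, short of the stop). One more stroke, slightly deeper, should give 20-23 N.

arm_command --commands '[[[0.03,0,0,0,0,0],[0.052,0,0,0,0,0],[0.052,0,0,0,0,0],[0.052,0,0,0,0,0],[0.052,0,0,0,0,0],[0.03,0,0,0,0,0],[0.014,0,0,0,0,0],[0.002,0,0,0,0,0],[-0.003,0,0,0,0,0],[-0.003,0,0,0,0,0]]]'

```text
time_s: 20.12
ee_pos: [0.5545, -0.1503, 0.1349]
ee_rot: [-0.004, 0.785, 0.62, 0.006]
wrist_force: [7.5, 19.1, -3.2]
opening: 0.005
gripper_force: 8.9
```

arm_command --commands '[[[0,0,0,0,0,0],[0,0,0,0,0,0]]]'

```text
time_s: 20.28
ee_pos: [0.5546, -0.1499, 0.135]
ee_rot: [-0.004, 0.784, 0.62, 0.006]
wrist_force: [7.4, 17.5, -1.7]
opening: 0.003
gripper_force: 8.7
```

```bash
python3 f.py
```

```text
along -0.0173 across 0.0007 Fu 18.79
t 20.28 p [ 0.5546 -0.1499  0.135 ] yaw 1.338 F [ 7.4 17.5 -1.7] op 0.003
rear of jaw [0.10836531 0.10867463 0.10950289]
```

arm_command --commands '[[[-0.003,0,0,0,0,0],[-0.004,0,0,0,0,0],[-0.004,0,0,0,0,0],[-0.004,0,0,0,0,0]]]'

```text
time_s: 20.67
ee_pos: [0.5544, -0.1508, 0.1348]
ee_rot: [-0.005, 0.784, 0.62, 0.006]
wrist_force: [8.3, 21.3, -3.8]
opening: -0.001
gripper_force: 9.6
```

```bash
python3 f.py
```

```text
along -0.0183 across 0.0008 Fu 22.63
t 20.67 p [ 0.5544 -0.1508  0.1348] yaw 1.3381 F [ 8.3 21.3 -3.8] op -0.001
rear of jaw [0.1085435  0.10867792 0.10948432]
```

arm_command --commands '[[[0.015,0,0,0,0,0],[0.035,0,0,0,0,0],[0.055,0,0,0,0,0],[0.075,0,0,0,0,0],[0.08,0,-0.03,0,0,0],[0.08,0,-0.09,0,0,0],[0.08,0,-0.15,0,0,0],[0.08,0,-0.2,0,0,0],[0.08,0,-0.22,0,0,0],[0.08,0,-0.22,0,0,0]]]'

```text
time_s: 21.55
ee_pos: [0.5638, -0.1203, 0.2495]
ee_rot: [0.003, 0.784, 0.62, 0.002]
wrist_force: [1.3, -0.2, 0.1]
opening: 0.0
gripper_force: 0.0
```

```bash
python3 f.py; python3 - <<'E'
from h import *
S=dict(np.load('w5.npz'));cv2.imwrite('pics/w6.png',S['img']);C=cloud(S)
u=np.array([.2317,.9728]);v=np.array([-.9728,.2317]);X=C[...,:2]@u;Y=C[...,:2]@v+.575
m=(abs(C[...,2]-.082)<.005)&(X>.08)&(X<.22)&(abs(Y)<.05);P=C[m]
print(cv2.minAreaRect((P[:,:2]*1000).astype(np.float32)),np.median(P[:,2]),np.percentile(X[m],[1,99]),np.percentile(Y[m],[1,99]))
E
```

```text
along 0.0136 across -0.0013 Fu 0.13
t 21.55 p [ 0.5638 -0.1203  0.2495] yaw 1.3384 F [ 1.3 -0.2  0.1] op 0.0
rear of jaw [0.10446652 0.10453883 0.10645696]
((594.7930297851562, 20.198040008544922), (54.72528839111328, 44.05250930786133), 76.38742065429688) 0.08239175439657934 [0.13059456 0.18416912] [-0.02053449  0.02261348]
```

View pics/w6.png

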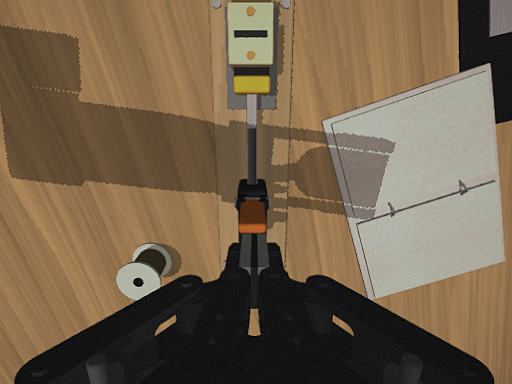

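The gauge is flush against the fixed jaw. The jaw pad is compressed by about 3 mm (roughly 17 N), the trigger is free, and the robot is clear.

```bash
python3 -c "
from rig import ticket
print(ticket.job_done())"
```

```text
the job is handed in; nothing more can be done
None
```

The job is handed in: the beech gauge stands on the rest against the fixed jaw, held by the sliding jaw at an estimated 17 N (from about 3 mm of pad compression); the trigger is released, the arm is clear, and no verdict was returned.

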